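Clear the drip board and put the scrubbing tools away

TASK

Sweep the soap slivers off the drip board into its gutter with the steel scrub block, not with the fingers, and then put the block back in its own tray. Lay each scrub wand that is there in the sloping rest whose label shows the shape of its ends, flat on the bed and lengthwise, with its weighted end down at the low end so that the bed does not tip; the two ends look alike, so feel which one is heavy. Leave everything else on the shelf where it stands.

Things in the scene. Friction and masses are not known exactly. Their poses are not given: they have to be found in the camera images.
- wand_round: Olive silicone scrub wand 160 mm long, 24 mm thick, lying flat; handle 22 mm wide; each end is a round pad, 50 mm diameter, centred 55 mm from the middle. One end hides a steel ballast (0.21-0.32 kg in all, centre of mass 43-51 mm off the middle); looks and axes do not tell which: lift by the middle and feel. Origin at its middle, x lengthwise, z through its thickness. May be absent (None).
- wand_square: Olive silicone scrub wand 160 mm long, 24 mm thick, lying flat; handle 22 mm wide; each end is a square pad 46 x 48 mm centred 57 mm from the middle. One end hides a steel ballast (0.21-0.32 kg in all, centre of mass 43-51 mm off the middle); looks and axes do not tell which: lift by the middle and feel. Origin at its middle, x lengthwise, z through its thickness. May be absent (None).
- wand_cross: Olive silicone scrub wand 160 mm long, 24 mm thick, lying flat; handle 22 mm wide; each end is a crossbar, 20 x 56 mm, centred 70 mm from the middle. One end hides a steel ballast (0.21-0.32 kg in all, centre of mass 43-51 mm off the middle); looks and axes do not tell which: lift by the middle and feel. Origin at its middle, x lengthwise, z through its thickness. May be absent (None).
- wand_double: Olive silicone scrub wand 160 mm long, 24 mm thick, lying flat; handle 22 mm wide; each end is two crossbars, 14 x 56 mm, 47 and 73 mm from the middle. One end hides a steel ballast (0.21-0.32 kg in all, centre of mass 43-51 mm off the middle); looks and axes do not tell which: lift by the middle and feel. Origin at its middle, x lengthwise, z through its thickness. May be absent (None).
- slot_round: Fixed white sloping rest; the metal label tag at its high end bears a round disc in dark relief. Origin on the table under the bed's middle; x points level from low to high end, z up. Its flat bed rises 25 degrees towards +x, surface 55 mm above the table at the origin. A ledge 14 mm high closes the low end; side lips 10 mm high, 68 mm apart flank the wand's ends.
- bed_round (a joint): Rocking of slot_round's bed about a level axis through its middle (rad): 0 = full 25 degree slope, where a light spring keeps it when empty or when the wand's heavy end is low; heavy end at the high end tips it to 0.35. Wand_round belongs over the bed's middle, its own middle 12 mm above the surface, 5 mm left to the ledge; the lips run 46-84 mm either side, open between them for fingers.
- slot_square: Fixed white sloping rest; the metal label tag at its high end bears a square in dark relief. Origin on the table under the bed's middle; x points level from low to high end, z up. Its flat bed rises 25 degrees towards +x, surface 55 mm above the table at the origin. A ledge 14 mm high closes the low end; side lips 10 mm high, 68 mm apart flank the wand's ends.
- bed_square (a joint): Rocking of slot_square's bed about a level axis through its middle (rad): 0 = full 25 degree slope, where a light spring keeps it when empty or when the wand's heavy end is low; heavy end at the high end tips it to 0.35. Wand_square belongs over the bed's middle, its own middle 12 mm above the surface, 5 mm left to the ledge; the lips run 46-84 mm either side, open between them for fingers.
- slot_cross: Fixed white sloping rest; the metal label tag at its high end bears a narrow bar lying across in dark relief. Origin on the table under the bed's middle; x points level from low to high end, z up. Its flat bed rises 25 degrees towards +x, surface 55 mm above the table at the origin. A ledge 14 mm high closes the low end; side lips 10 mm high, 68 mm apart flank the wand's ends.
- bed_cross (a joint): Rocking of slot_cross's bed about a level axis through its middle (rad): 0 = full 25 degree slope, where a light spring keeps it when empty or when the wand's heavy end is low; heavy end at the high end tips it to 0.35. Wand_cross belongs over the bed's middle, its own middle 12 mm above the surface, 5 mm left to the ledge; the lips run 46-84 mm either side, open between them for fingers.
- slot_double: Fixed white sloping rest; the metal label tag at its high end bears two narrow bars lying across, side by side, in dark relief. Origin on the table under the bed's middle; x points level from low to high end, z up. Its flat bed rises 25 degrees towards +x, surface 55 mm above the table at the origin. A ledge 14 mm high closes the low end; side lips 10 mm high, 68 mm apart flank the wand's ends.
- bed_double (a joint): Rocking of slot_double's bed about a level axis through its middle (rad): 0 = full 25 degree slope, where a light spring keeps it when empty or when the wand's heavy end is low; heavy end at the high end tips it to 0.35. Wand_double belongs over the bed's middle, its own middle 12 mm above the surface, 5 mm left to the ledge; the lips run 46-84 mm either side, open between them for fingers.
- scrub_block: Stainless-steel scrubbing block, about 0.4 kg, standing upright: a base pad 120 x 46 mm, 34 mm high, with a grip ridge 90 x 30 mm, 28 mm high on top (62 mm in all). Origin at the centre of its underside; x along its length, z up.
- dock: Fixed white shallow tray, the scrub block's storage slot: inside 132 mm (x) by 58 mm (y), floor 4 mm above the table, rim 14 mm above the table. Beyond its +x end a metal tag bears the outline of the block in dark relief. Origin on the table under the middle of the tray, x along its length; the block fits either way round.
- drip_board: Fixed grey drip board with a gutter. Origin on the table, z up. Board top 30 mm above the table, y = -100 (open edge) to +105 mm, x = -120 to +120 mm; a rim 12 mm higher than the board along both x sides and the +y side. Past the open -y edge lies the gutter: y = -100 to -185 mm, floor 4 mm above the table, outer wall 42 mm above the table.
- sliver_0: Hard sliver of dried soap, 32 x 24 x 12 mm, about 12 g, loose on the drip board at the start. Origin at the centre of its underside. May be absent (None).
- sliver_1: Hard sliver of dried soap, 32 x 24 x 12 mm, about 12 g, loose on the drip board at the start. Origin at the centre of its underside. May be absent (None).
- sliver_2: Hard sliver of dried soap, 32 x 24 x 12 mm, about 12 g, loose on the drip board at the start. Origin at the centre of its underside. May be absent (None).
- sliver_3: Hard sliver of dried soap, 32 x 24 x 12 mm, about 12 g, loose on the drip board at the start. Origin at the centre of its underside. May be absent (None).
- sliver_4: Hard sliver of dried soap, 32 x 24 x 12 mm, about 12 g, loose on the drip board at the start. Origin at the centre of its underside. May be absent (None).
- soap_dish: Compact white ceramic soap dish, 75 x 110 x 22 mm, loose; leave alone. Origin under its centre.
- nozzle_cap: Yellow plastic spray nozzle cap, 38 mm wide, 60 mm high, loose; leave alone. Origin under its centre.
- tablet_jar: Clear jar, 80 mm wide, 100 mm high, loose; leave alone. Origin under its centre.

How it is judged:
By the outcome, as a careful person would: the job done as asked, in the order asked, and still so for the second after the job is handed in, with the robot touching nothing.
Of sliver_0, sliver_1, sliver_2, sliver_3, sliver_4 only 3 to 5 are there at a start; the rules pass over those that are not, and their reading is None.
Of wand_round, wand_square, wand_cross, wand_double only 3 to 4 are there at a start; the rules pass over those that are not, and their reading is None.
At some moment in a run one of wand_round, wand_square, wand_cross, wand_double, scrub_block may be knocked a few centimetres aside while the robot is not near it.
It also fails if it takes over 208 s, if anything falls off the work surface, if the arm or the gripper's body presses on something with over 40 N, if the wrist force passes 120 N, or if a joint passes its speed limit or range.

ROBOT

A 6-joint arm with a two-finger parallel gripper is mounted at the origin on the work surface. World frame = base frame: x ahead of the robot, y to its left, z up, the work surface at z = 0. Lengths are in m, angles in degrees, forces in N, time in s.
With the tool pointing down it reaches from about 0.25 to 0.725 m from the base axis. Payload 9.7 kg.
Tool frame: the origin (TCP) lies midway between the tips of the shut fingers; the grasp point (between the pads) lies bot.hold_point_z behind it (bot.hold_point_z is the distance from the TCP to the grasp point, in m); z points along the fingers, y is the line along which they close (so a half turn about z gives the same grasp; the last joint's range is limited). The gripper opens to 85 mm and grips with 20 to 120 N. Pads are 22 mm wide; open, the fingers measure 114 mm over their backs; the gripper's body (76 mm by 85 mm) begins 54 mm behind the grasp point. The pads swing forward as they close: fully open they stand 13 mm farther back than shut.
Start: joints at [-63.942, 4.979, 10.078, 95.1, 0, 90], TCP at [0.242, -0.494, 0.231] pointing down, gripper open.
Joint ranges: [-179.16, 179.16], [-48.56, 103.87], [-65.8, 70.77], [-126.05, 130.52], [-82.76, 87.17], [-180, 180]. Speed limits (degrees/s): [127.2, 127.2, 147.25, 180, 180, 180].

INTERFACE

Orientations are given as [roll, pitch, yaw] about the fixed x, y, z axes, in that order (R = Rz(yaw) Ry(pitch) Rx(roll)).
In Python, from workcell import bot, camera, camera_model, ticket gives the robot as it stands.
- The arm moves only by the tool send_rows, never from a script. Its argument "targets" is text: rows parted by semicolons, each of 5 numbers parted by spaces: the shift along the tool's x, y, z in mm, then the turn about the tool's z in degrees, then the closure in counts, from 0 (fully open) to 255 (shut). A call has 1 to 20 rows; each row is the pose to reach, as a shift and turn from the pose commanded when the call began, along the tool's axes at that moment; what a row does not reach only later rows make up. A row lasts 1/8 s, in which the tool goes at most 62.5 mm and 10.7 degrees, less where a joint would pass 70% of its speed; a pose out of reach is approached as far as the arm can. A call with a gripper value outside its range is refused whole. The fingers move at their own pace and stop on an object; "newtons" is the grip in N (left out, the last holds). Time passes only in rows, so rows that repeat a pose let the fingers close. It gives the time, the measured TCP pose, the force, the opening and the grip force at its end, in the units of the state.
- bot.get_obs(): the state, without advancing time (a new reading comes with each control period).
- camera(name): name is "scene" or "top" or "wrist"; returns the picture (420x560x3 uint8, blue, green, red); there is no depth.
- camera_model(name): a dict with "K" (3x3 intrinsics, pixels), "pose" (4x4, takes a point from camera to world coordinates); the wrist camera has in their place "T_tool_cam" (4x4, takes a point from camera to tool coordinates, whose origin is the TCP and whose axes are the flange's). Camera axes: x right, y down, z forward; pixel columns grow to the right and rows downward; lengths in m; the calibration is good to about 2 mm. A picture is of the moment at which its call begins: read the wrist's pose just before it. camera_model takes no time and is no camera call.
- ticket.job_done(): hands the job in; it is judged then, once.
The state is a dict: "time": time; "q": joint angles; "qd": joint speeds; "joint_efforts": joint torques, N m; "ee_pos": TCP position; "tcp_rot": TCP orientation; "wrist_force": force on the tool from outside, world axes, zero at the start; "torque": the same for the moment, N m; "opening": finger opening in m; "grasp_force": force on a finger pad.
Only numpy, scipy, OpenCV 4.12 (cv2) and the standard library are available. Lean on these libraries where they do the work, as an engineer would, in place of code of your own. Each camera call takes 0.05 s, during which the arm holds its last target. There are 200 camera calls.

## Working session

There is one attempt and no reset: what is moved stays moved. The work goes in short steps, Python scripts to look and compute and a tool call to move; the robot and the scene stay as the last step left them, time stands still between calls to the robot, and variables do not carry over. Pictures are saved under pics/ and viewed, at most 14 in all, crops included, and the job is handed in when it is done.

Besides the shell and the picture viewer there is one more tool, called after ">>>" as a command line: name --argument value ..., lists and objects as JSON in quotes. send_rows: Moves the arm, as the interface text tells. Its arguments: {"type":"object","properties":{"targets":{"type":"string"},"newtons":{"type":"number"}},"required":["targets"]}

```bash
mkdir -p pics; ls; python3 - <<'E'
from workcell import bot,camera,camera_model
import cv2
print(bot.get_obs(), bot.hold_point_z)
for n in ("scene","top","wrist"):
    im=camera(n); cv2.imwrite(f"pics/{n}0.png",im); print(n,camera_model(n))
E
```

```text
pics
{'time': 0.0, 'q': array([-6.39412246e+01,  5.01179599e+00,  1.00342210e+01,  9.51000891e+01,
       -1.14636180e-03,  9.00024749e+01]), 'qd': array([ 0.01845741, -0.00546704, -0.09753249, -0.07523129,  0.04237508,
       -0.13594897]), 'joint_efforts': array([ 6.28966677e-05, -5.20388997e+01,  4.64803970e+01,  1.64070376e-02,
        4.70810608e-05, -1.43430697e-05]), 'ee_pos': array([ 0.24150321, -0.49388147,  0.23057431]), 'tcp_rot': array([-1.79922336e+02,  1.14971540e-03,  2.60563021e+01]), 'wrist_force': array([-0.17211328,  0.69731408,  0.34720307]), 'torque': array([-0.01267728,  0.00321888,  0.00370203]), 'grasp_force': 0.0, 'opening': 0.08501254383574008} 0.0187
scene {'K': array([[486.75455098,   0.        , 283.69072954],
       [  0.        , 486.75455098, 205.98624262],
       [  0.        ,   0.        ,   1.        ]]), 'pose': array([[ 0.44454624,  0.55123877, -0.70605556,  1.63880877],
       [ 0.89555617, -0.29015262,  0.33732863, -0.41109574],
       [-0.01891525, -0.78227059, -0.62265154,  1.02249596],
       [ 0.        ,  0.        ,  0.        ,  1.      
[... 344 characters left out ...]
-01],
       [ 1.68456968e-03, -2.77169245e-02, -9.99614393e-01,
         1.18185333e+00],
       [ 0.00000000e+00,  0.00000000e+00,  0.00000000e+00,
         1.00000000e+00]])}
wrist {'K': array([[372.00608101,   0.        , 275.45354432],
       [  0.        , 372.00608101, 207.23208963],
       [  0.        ,   0.        ,   1.        ]]), 'T_tool_cam': array([[-9.08089809e-05, -9.52654464e-01, -3.04055035e-01,
         7.75127424e-02],
       [ 9.99999976e-01, -2.61313630e-05, -2.16785817e-04,
        -2.14831065e-04],
       [ 1.98576604e-04, -3.04055047e-01,  9.52654443e-01,
        -1.42801987e-01],
       [ 0.00000000e+00,  0.00000000e+00,  0.00000000e+00,
         1.00000000e+00]])}
```

View pics/top0.png

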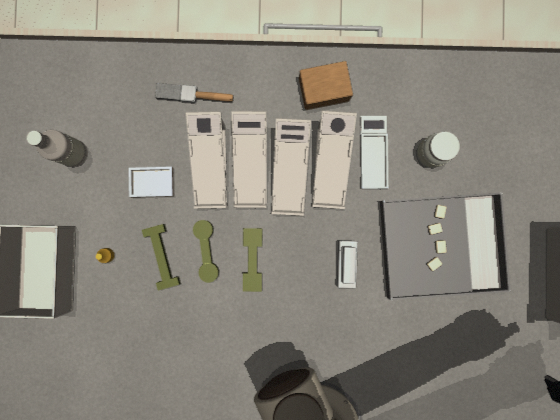

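View pics/scene0.png

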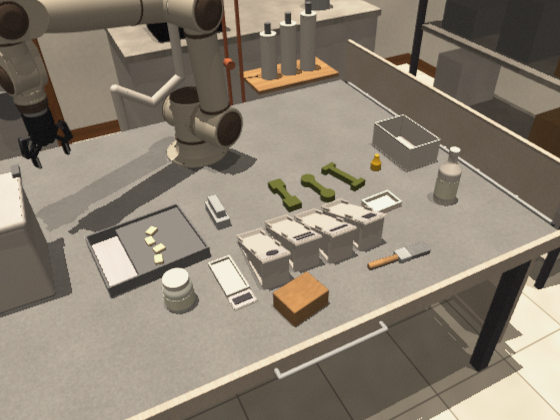

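Top view: rests from left square (205,160), cross (249,160), double (291,165), round (335,160), dock (374,152), with the high ends up (+x). Wands lie at (161,257), (205,250) and (253,260), the block at (347,264), and 4 slivers on the board at about (437,238).

```bash
cat > h.py <<'E'
import numpy as np, cv2
from workcell import bot,camera,camera_model
def ray(name,uv,z,pose=None):
    m=camera_model(name); P=m["pose"] if pose is None else pose
    d=np.linalg.solve(m["K"],np.array([uv[0],uv[1],1.0])); d=P[:3,:3]@d
    return P[:3,3]+d*(z-P[2,3])/d[2]
def rect(name,c,z,pose=None):
    """world centre, (long,short), yaw of the long axis of a contour on plane z"""
    w=np.array([ray(name,p,z,pose)[:2] for p in c.reshape(-1,2)],np.float32)*1000
    (x,y),(a,b),t=cv2.minAreaRect(w)
    if a<b: a,b,t=b,a,t+90
    t=(t+90)%180-90
    return np.round([x,y,a,b,t],1)
def blobs(mask,amin):
    cs,_=cv2.findContours(mask.astype(np.uint8),cv2.RETR_EXTERNAL,cv2.CHAIN_APPROX_NONE)
    return [c for c in cs if cv2.contourArea(c)>amin]
def wristpose():
    o=bot.get_obs(); from scipy.spatial.transform import Rotation as R
    T=np.eye(4); T[:3,:3]=R.from_euler('xyz',o["tcp_rot"],degrees=True).as_matrix(); T[:3,3]=o["ee_pos"]
    return T@camera_model("wrist")["T_tool_cam"]
def go(x,y,z,yaw):
    """shift (mm) and turn for a TCP target in mm/deg"""
    o=bot.get_obs(); p=o["ee_pos"]*1000; s=np.radians(o["tcp_rot"][2])
    d=np.array([x,y,z])-p
    t=-((yaw-o["tcp_rot"][2]+180)%360-180)
    return np.round([np.cos(s)*d[0]+np.sin(s)*d[1], np.sin(s)*d[0]-np.cos(s)*d[1], -d[2], t],1)
def olive(im):
    h=cv2.cvtColor(im,cv2.COLOR_BGR2HSV); return cv2.inRange(h,(20,110,30),(45,255,160))
E
python3 - <<'E'
from h import *
im=cv2.imread("pics/top0.png"); h=cv2.cvtColor(im,cv2.COLOR_BGR2HSV)
for c in blobs(olive(im),100): print("olive",c.reshape(-1,2).mean(0),rect("top",c,.024))
sl=cv2.inRange(h,(20,25,150),(40,120,255)); sl[:,:385]=0; sl[:,465:]=0
for c in blobs(sl,20): print("sliver",c.reshape(-1,2).mean(0),rect("top",c,.042))
w=(h[...,2]>140)&(h[...,1]<40)
m=np.zeros_like(w); m[225:300,330:365]=1
for c in blobs(w&m,50): print("block",c.reshape(-1,2).mean(0),rect("top",c,.062))
for p in [(205,118),(249,118),(291,118),(335,118)]: print(p, h[p[1]-20:p[1]+80:20,p[0]])
a=cv2.resize(im[95:305,130:410],None,fx=2.85,fy=2.85,interpolation=cv2.INTER_CUBIC); cv2.imwrite("pics/z1.png",a)
E
```

```text
olive [104.56862745 255.2745098 ] [438.9 540.5  40.7  35.6 -88. ]
sliver [434.60606061 263.84848485] [ 439.4 -293.    30.7   22.9  -52. ]
sliver [441.21621622 246.32432432] [ 483.9 -308.9   30.1   22.6    1.5]
sliver [435.59459459 228.21621622] [ 528.  -292.9   31.1   23.1  -72.7]
sliver [440.64864865 211.21621622] [ 571.3 -305.3   31.    22.7  -10.4]
sliver [424.36764706  23.70955882] [1051.2 -257.2  201.3  116.3  -88.9]
block [356.49494949 289.6969697 ] [367.3 -96.8  55.7  42.2 -49.5]
block [347.82743363 251.66371681] [454.1 -69.3 152.5  83.9   1.3]
(205, 118) [[ 15 120  89]
 [ 10  19 118]
 [ 20  32 206]
 [ 18  33 208]
 [ 18  32 208]]
(249, 118) [[ 18  22 149]
 [ 16  29 200]
 [ 19  33 208]
 [ 17  33 209]
 [ 20  33 207]]
(291, 118) [[ 20  22 138]
 [ 16  29 147]
 [  8  20 100]
 [ 18  33 207]
 [ 17  34 210]]
(335, 118) [[ 15 128 128]
 [ 13  21 107]
 [ 20  32 208]
 [ 18  33 209]
 [ 18  32 208]]
```

View pics/z1.png

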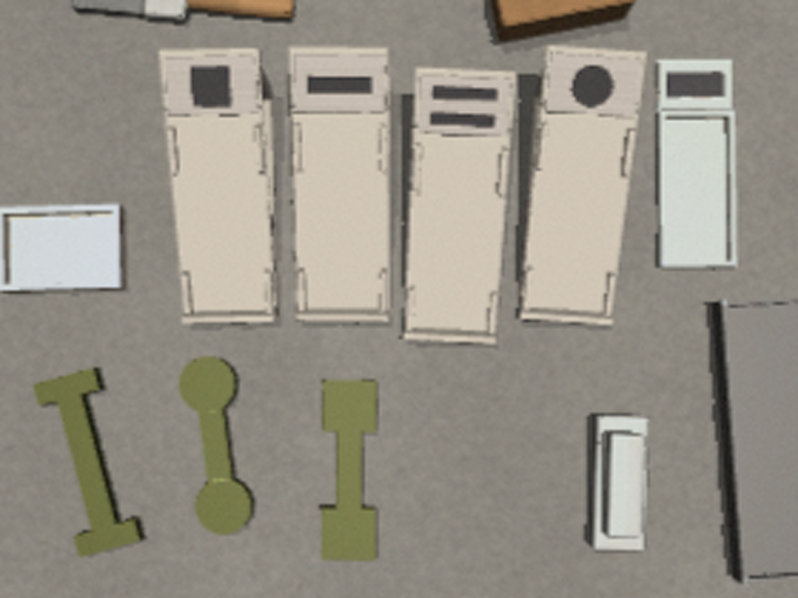

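The zoom shows wands cross (zoom 90,460), round (215,445) and square (350,470), with no double. The rests read square, cross, double, round; the dock tag is at its +x end, and the block's ridge is at zoom (627,485).

```bash
python3 - <<'E'
from h import *
im=cv2.imread("pics/top0.png"); h=cv2.cvtColor(im,cv2.COLOR_BGR2HSV)
print("olive hsv",h[260,253],h[250,206],h[256,161],"block",h[265,350],"tab",h[330,250],h[260,362])
m=cv2.inRange(h,(22,90,30),(45,255,255)); m[:,:135]=0; m[:200]=0;m[:,300:]=0
for c in blobs(m,100): print("wand",c.reshape(-1,2).mean(0),rect("top",c,.024))
w=((h[...,2]>165)&(h[...,1]<40)).astype(np.uint8); k=np.zeros_like(w); k[235:295,334:362]=1
for c in blobs(w&k,50): print("ridge/pad",rect("top",c,.062),rect("top",c,.034))
Z=lambda u,v:(130+u/2.85,95+v/2.85)
R=lambda u,v,z:ray("top",Z(u,v),z)[:2]*1000
print("ridge", [R(*p,.062).round(1) for p in [(610,432),(644,432),(644,537),(610,537)]])
print("pad", [R(*p,.034).round(1) for p in [(593,414),(647,414),(645,550),(594,550)]])
print("dock", [R(*p,.014).round(1) for p in [(659,110),(736,110),(736,268),(658,268)]])
print("board",[ray("top",p,.042)[:2].round(3) for p in [(381,203),(499,195),(506,291),(389,297)]],[ray("top",p,.03)[:2].round(3) for p in [(464,199),(471,292)]])
S=dict(square=[(177,175),(266,175),(185,270),(270,268)],cross=[(300,172),(383,170),(300,270),(384,268)],double=[(418,195),(502,195),(411,285),(496,285)],round=[(543,172),(625,176),(529,270),(612,270)])
L=dict(square=[(183,320),(276,318)],cross=[(296,319),(389,319)],double=[(403,337),(496,341)],round=[(520,318),(612,321)])
for n,p in S.items():
    a=[R(*q,z) for q,z in zip(p,(.0834,.0834,.0446,.0446))]
    hi=(a[0]+a[1])/2; lo=(a[2]+a[3])/2; d=hi-lo
    b=[R(*q,.032) for q in L[n]]; e=b[0]-b[1]
    print(n,((hi+lo)/2).round(1),np.linalg.norm(d).round(1),np.degrees(np.arctan2(d[1],d[0])).round(1),"ledge",((b[0]+b[1])/2).round(1),np.linalg.norm(e).round(1),np.degrees(np.arctan2(-e[0],e[1])).round(1))
print(go(450,-85,250,0))
E
```

```text
olive hsv [ 32  98 127] [ 32  99 121] [ 32 107 117] block [ 43   8 215] tab [ 18  24 139] [ 17  25 141]
wand [251.82840237 259.79881657] [4.370e+02 1.664e+02 1.557e+02 4.410e+01 4.000e-01]
wand [160.44134078 256.74301676] [438.7 399.2 158.2  57.3  16.9]
wand [205.39568345 250.74100719] [455.9 285.9 154.9  48.7   8.8]
ridge/pad [434.4 -70.9 113.1  41.9   1.2] [432.4 -75.4 116.   42.9   1.2]
ridge [array([476.9, -61.5]), array([477.7, -90.9]), array([387.2, -92.7]), array([386.5, -63.4])]
pad [array([491.6, -50.3]), array([492.8, -98.2]), array([372.6, -98.9]), array([371.5, -53.8])]
dock [array([ 768.4, -107. ]), array([ 770.2, -177. ]), array([ 626.4, -179.6]), array([ 624.6, -109. ])]
board [array([ 0.588, -0.155]), array([ 0.616, -0.452]), array([ 0.376, -0.472]), array([ 0.353, -0.18 ])] [array([ 0.604, -0.369]), array([ 0.369, -0.39 ])]
square [649.5 276.7] 76.8 1.3 ledge [567.7 274.6] 82.7 2.7
cross [653.9 175.2] 80.3 0.3 ledge [570.3 174.1] 82.7 1.5
double [639.1  75.2] 74.0 -2.0 ledge [554.9  78.5] 82.8 -1.0
round [657.4 -28.8] 78.9 -3.7 ledge [574.9 -24.7] 81.9 -0.4
[ 366.9 -275.8  -19.2   26.1]
```

>>> send_rows --targets "354 -291 80 25 0;354 -291 80 25 0;354 -291 80 25 0;354 -291 80 25 0;354 -291 80 25 0;354 -291 80 25 0;354 -291 80 25 0;354 -291 80 25 0;354 -291 80 25 0;354 -291 80 25 0;354 -291 80 25 0" --newtons 100

```text
time: 1.52
ee_pos: [0.4316, -0.078, 0.1515]
tcp_rot: [180.0, -0.0, 1.0]
wrist_force: [-0.2, 0.1, 0.3]
opening: 0.0855
grasp_force: 0.0
```

```bash
python3 - <<'E'
from h import *
o=bot.get_obs(); print(o["q"].round(1),o["ee_pos"],o["tcp_rot"],o["time"])
T=wristpose(); im=camera("wrist"); cv2.imwrite("pics/w1.png",im)
t=camera("top");h=cv2.cvtColor(im,cv2.COLOR_BGR2HSV)
w=((h[...,2]>165)&(h[...,1]<40)).astype(np.uint8)
for c in blobs(w,500): print(c.reshape(-1,2).mean(0),rect("wrist",c,.062,T),rect("wrist",c,.034,T))
print(go(432,-77,40,1.2))
E
```

```text
[-10.2 -11.2 -14.2  87.   -0.  168.8] [ 0.43161844 -0.07799413  0.151512  ] [ 1.79990396e+02 -1.64836904e-02  9.77722685e-01] 1.525
[284.57070707 137.37878788] [475.2 -78.1  32.6  30.3  -0.8] [471.2 -78.3  36.5  34.   -0.8]
[46.73658537  8.93658537] [549.3  52.3  52.6   5.1  88.6] [554.2  67.8  58.9   5.7  88.6]
[  0.4  -1.  111.5  -0.2]
```

View pics/w1.png

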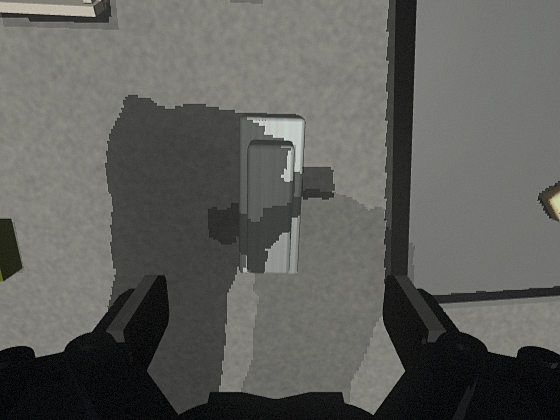

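The wrist view shows the block at (270,195), centred between the fingers. I'll descend and grip.

>>> send_rows --targets "0 -1 50 0 0;0 -1 100 0 0;0 -1 111 0 0;0 -1 111 0 0;0 -1 111 0 200;0 -1 111 0 200;0 -1 111 0 200;0 -1 111 0 200;0 -1 111 0 200;0 -1 111 0 200" --newtons 110

```text
time: 2.88
ee_pos: [0.4324, -0.0762, 0.0415]
tcp_rot: [180.0, -0.1, 1.1]
wrist_force: [-1.5, 0.5, 7.2]
opening: 0.0277
grasp_force: 108.6
```

```bash
python3 - <<'E'
from h import *
T=wristpose(); im=camera("wrist"); cv2.imwrite("pics/w2.png",im)
B=lambda x,y:(478+x*.996-y*.089,-280+x*.089+y*.996)
print(B(-32,45),B(-32,-112),B(50,45),B(50,-112))
print(bot.get_obs()["ee_pos"])
E
```

```text
(442.123, -238.02800000000002) (456.096, -394.4) (523.795, -230.73000000000002) (537.7679999999999, -387.102)
[ 0.43235045 -0.07616817  0.04145476]
```

>>> send_rows --targets "0 0 -50 0 200;0 0 -85 0 200;0 0 -85 0 200;7 50 -85 -4 200;7 105 -85 -4 200;7 161 -85 -4 200;7 161 -85 -4 200;7 161 -60 -4 200;7 161 -40 -4 200;7 161 -34 -4 200;7 161 -34 -4 200;7 161 -34 -4 200"

```text
time: 4.42
ee_pos: [0.4421, -0.237, 0.0748]
tcp_rot: [180.0, -0.0, 5.1]
wrist_force: [-0.6, 0.3, -4.9]
opening: 0.0277
grasp_force: 111.3
```

```bash
python3 - <<'E'
from h import *
print(bot.get_obs()["ee_pos"]*1000,bot.get_obs()["tcp_rot"],go(456.1,-394.4,72,5.1))
a=np.hstack([camera("scene")[200:320,60:260],camera("top")[180:300,310:510]]); cv2.imwrite("pics/s2.png",cv2.resize(a,None,fx=2,fy=2,interpolation=cv2.INTER_CUBIC))
E
```

```text
[ 442.08946422 -236.96108996   74.82045079] [ 1.79974861e+02 -4.19317800e-02  5.07420416e+00] [  0.  158.1   2.8  -0. ]
```

View pics/s2.png

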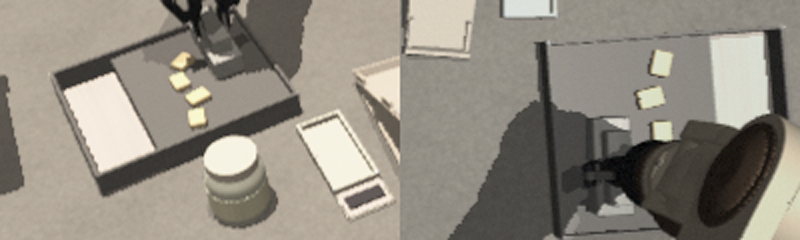

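The block stands behind the slivers on the board. First sweep, then I reposition for the second.

>>> send_rows --targets "0 8 1 0 200;0 25 2 0 200;0 42 2 0 200;0 59 2 0 200;0 76 2 0 200;0 93 2 0 200;0 110 2 0 200;0 127 2 0 200;0 144 2 0 200;0 158 2 0 200;0 158 2 0 200;0 158 -40 0 200;0 158 -45 0 200;40 110 -45 0 200;82 55 -45 0 200;82 0 -45 0 200;82 0 -45 0 200;82 0 -20 0 200;82 0 0 0 200;82 0 1 0 200"

```text
time: 7.02
ee_pos: [0.5227, -0.2296, 0.0718]
tcp_rot: [-179.9, 0.1, 5.1]
wrist_force: [-0.1, -0.6, -4.0]
opening: 0.0279
grasp_force: 113.4
```

```bash
python3 - <<'E'
from h import *
print(bot.get_obs()["ee_pos"]*1000,bot.get_obs()["tcp_rot"],bot.get_obs()["wrist_force"])
a=np.hstack([camera("scene")[200:320,60:260],camera("top")[180:300,310:510]]); cv2.imwrite("pics/s3.png",cv2.resize(a,None,fx=2,fy=2,interpolation=cv2.INTER_CUBIC))
E
```

```text
[ 522.73294486 -229.56388439   71.84905621] [-1.79940987e+02  7.63995005e-02  5.05433931e+00] [-0.08203297 -0.59416163 -4.04744148]
```

View pics/s3.png

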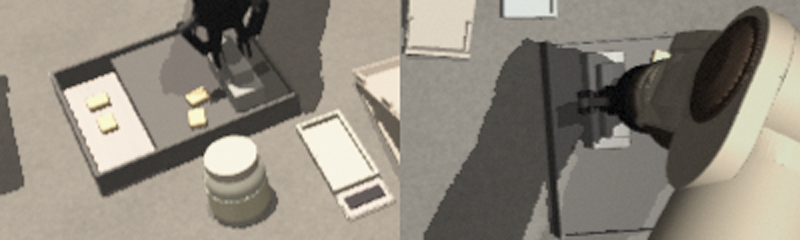

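Two slivers are in the gutter at (100,110) and the block is behind the other two. Second sweep.

>>> send_rows --targets "0 8 0 0 200;0 25 0 0 200;0 42 0 0 200;0 59 0 0 200;0 76 0 0 200;0 93 0 0 200;0 110 0 0 200;0 127 0 0 200;0 144 0 0 200;0 158 0 0 200;0 158 0 0 200;0 158 -50 0 200;0 158 -60 0 200;0 100 -60 0 200;0 50 -60 0 200;0 0 -60 0 200;0 0 -60 0 200"

```text
time: 9.25
ee_pos: [0.5232, -0.2271, 0.1327]
tcp_rot: [-179.9, 0.0, 5.3]
wrist_force: [0.4, 0.5, -4.1]
opening: 0.0279
grasp_force: 113.8
```

```bash
python3 - <<'E'
from h import *
o=bot.get_obs();print(o["ee_pos"]*1000,o["tcp_rot"],o["wrist_force"])
print(go(697.4,-143.2,101,.9))
s=camera("scene"); a=s[200:330,50:310]; cv2.imwrite("pics/s4.png",cv2.resize(a,None,fx=3,fy=3,interpolation=cv2.INTER_CUBIC))
T=wristpose();w=camera("wrist"); cv2.imwrite("pics/w4.png",w); cv2.imwrite("pics/t4.png",camera("top"))
E
```

```text
[ 523.19068279 -227.06119893  132.73005883] [-1.79949145e+02  3.05836329e-02  5.25822447e+00] [ 0.38429464  0.47210071 -4.06699269]
[181.2 -67.5  31.7   4.4]
```

View pics/s4.png

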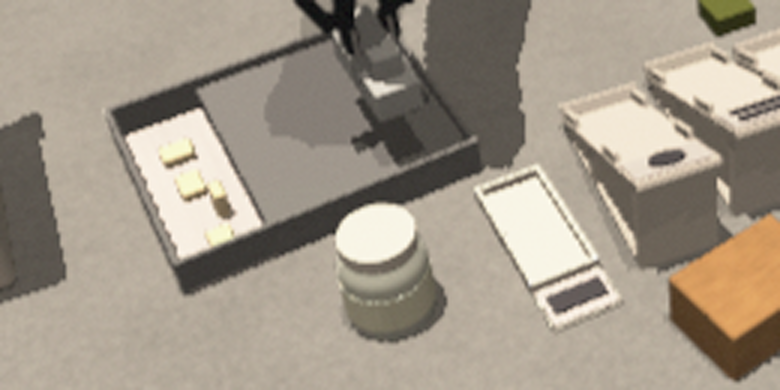

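All four slivers are now in the gutter, around (200,190). Now the dock.

>>> send_rows --targets "60 -22 0 1 200;120 -45 0 3 200;181 -68 0 4.4 200;181 -68 0 4.4 200;181 -68 0 4.4 200;181 -68 40 4.4 200;181 -68 65 4.4 200;181 -68 72 4.4 200;181 -68 72 4.4 200;181 -68 72 4.4 200"

```text
time: 10.65
ee_pos: [0.6983, -0.1466, 0.0633]
tcp_rot: [180.0, -0.1, 0.6]
wrist_force: [0.2, 0.6, -3.8]
opening: 0.0279
grasp_force: 113.7
```

```bash
python3 - <<'E'
from h import *
o=bot.get_obs();print(o["ee_pos"]*1000,o["tcp_rot"],o["wrist_force"])
print(go(697.4,-143.2,45,.9))
s=camera("scene")[230:320,190:290];T=wristpose();w=camera("wrist")[60:420,100:460]
a=np.hstack([cv2.resize(s,(400,360),interpolation=cv2.INTER_CUBIC),w]);cv2.imwrite("pics/s5.png",a)
E
```

```text
[ 698.26968214 -146.64574789   63.28585938] [ 1.79965196e+02 -1.43977607e-01  6.30551961e-01] [ 0.1728521   0.57457969 -3.80515675]
[-0.8 -3.5 18.3 -0.3]
```

View pics/s5.png

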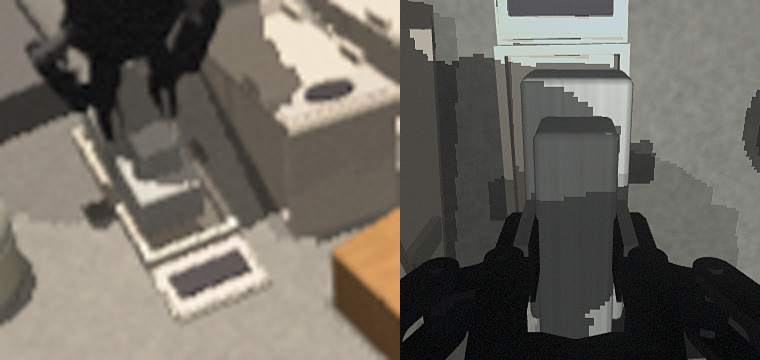

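```bash
python3 - <<'E'
from h import *
T=wristpose()
R=lambda u,v,z:(ray("wrist",(u-400+100,v+60),z,T)[:2]*1000).round(1)
print("tray outer end",R(496,44,.014),R(630,44,.014)); 
print("block front top",R(527,70,.056),R(630,70,.056))
print("pad rear-ish edges",R(521,85,.056),R(633,85,.056))
E
```

```text
tray outer end [ 768. -106.] [ 768.8 -172.6]
block front top [ 759.8 -126.4] [ 760.3 -167.2]
pad rear-ish edges [ 753.9 -123.8] [ 754.4 -168.7]
```

>>> send_rows --targets "-1 -4.5 0 0 200;-1 -4.5 0 0 200;-1 -4.5 8 -0.3 200;-1 -4.5 14 -0.3 200;-1 -4.5 17 -0.3 200;-1 -4.5 17 -0.3 200;-1 -4.5 17 -0.3 200"

```text
time: 11.62
ee_pos: [0.6966, -0.1416, 0.0451]
tcp_rot: [-180.0, -0.0, 1.0]
wrist_force: [-5.8, 0.8, 6.0]
opening: 0.0276
grasp_force: 114.9
```

>>> send_rows --targets "0 0 0 0 120;0 0 0 0 100;0 0 0 0 100;0 0 -40 0 100;0 0 -90 0 60;0 0 -150 0 0;-100 -60 -150 0 0;-150 -100 -150 0 0;-200 -150 -150 0 0;-240 -200 -150 0 0;-240 -250 -150 0 0;-240 -250 -150 0 0"

```text
time: 13.12
ee_pos: [0.4585, 0.0471, 0.1948]
tcp_rot: [-177.9, -0.0, 4.6]
wrist_force: [-0.2, 0.6, -0.3]
opening: 0.0858
grasp_force: 0.0
```

```bash
cat > wands.py <<'E'
from h import *
def wands():
    im=camera("top"); h=cv2.cvtColor(im,cv2.COLOR_BGR2HSV)
    m=cv2.inRange(h,(22,80,30),(45,255,255)); m[:,:115]=0; m[:95]=0; m[:,340:]=0
    for c in blobs(m,100): print("wand",c.reshape(-1,2).mean(0).round(),rect("top",c,.024))
    return im
E
python3 - <<'E'
from wands import *
o=bot.get_obs();print(o["q"],o["ee_pos"]*1000,o["tcp_rot"],o["wrist_force"])
im=wands(); a=np.vstack([im[95:215,350:500],im[180:300,350:500]]); b=camera("scene")[200:320,60:260]
c=np.hstack([cv2.resize(a,(360,580)),cv2.resize(b,(430,580))]); cv2.imwrite("pics/s6.png",c)
E
```

```text
[  4.5744745   -7.82465942  -6.53771509  91.27411023   2.08052564
 179.94467404] [458.46827875  47.06163438 194.81937294] [-1.77919488e+02 -1.48426448e-02  4.62976399e+00] [-0.21887583  0.58324851 -0.32702428]
wand [252. 259.] [435.8 166.3 157.5  45.9   1.5]
wand [161. 257.] [438.5 398.9 158.5  58.   17. ]
wand [205. 251.] [456.5 285.4 156.8  49.3   9.4]
```

View pics/s6.png

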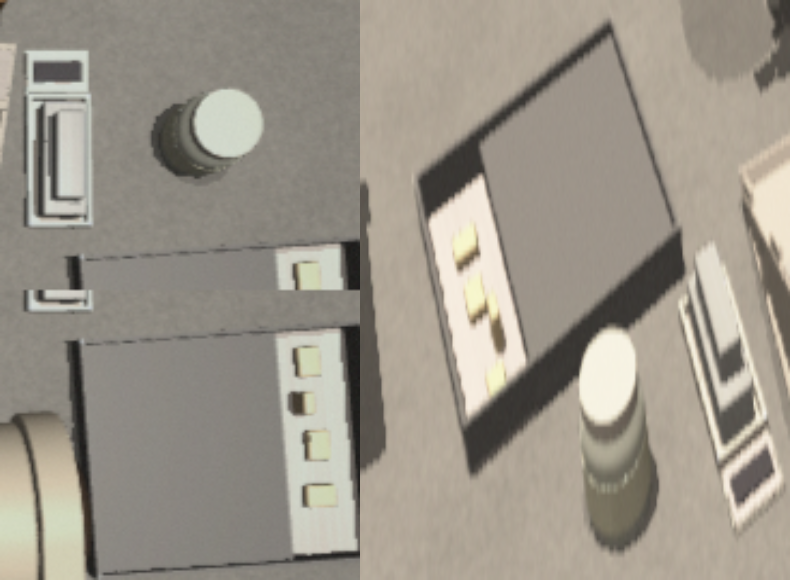

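Top view: the block sits in the dock, and four slivers lie in the gutter. Now the square wand, turning the wrist to yaw ≈181.

>>> send_rows --targets "-20 -30 0 -10 0;-20 -60 0 -20 0;-20 -90 0 -30 0;-20 -119 0 -40 0;-20 -119 0 -50 0;-20 -119 0 -60 0;-20 -119 0 -70 0;-20 -119 10 -80 0;-20 -119 20 -90 0;-20 -119 30 -100 0;-20 -119 40 -110 0;-20 -119 45 -120 0;-20 -119 45 -130 0;-20 -119 45 -140 0;-20 -119 45 -150 0;-20 -119 45 -160 0;-20 -119 45 -170 0;-20 -119 45 -180 0;-20 -119 45 -180 0"

```text
time: 15.6
ee_pos: [0.4309, 0.1642, 0.1533]
tcp_rot: [178.0, -0.1, -175.6]
wrist_force: [0.3, -0.0, 0.3]
opening: 0.0855
grasp_force: 0.0
```

```bash
cat >> wands.py <<'E'
def wwand():
    T=wristpose(); im=camera("wrist"); h=cv2.cvtColor(im,cv2.COLOR_BGR2HSV)
    m=cv2.inRange(h,(22,80,15),(45,255,255))
    for c in blobs(m,1500): print("w-wand",c.reshape(-1,2).min(0),c.reshape(-1,2).max(0),rect("wrist",c,.024,T))
    return im
E
python3 - <<'E'
from wands import *
o=bot.get_obs();print(o["q"].round(1),o["ee_pos"]*1000,o["tcp_rot"],o["wrist_force"],o["torque"])
im=wwand(); cv2.imwrite("pics/w7.png",im); cv2.imwrite("pics/t7.png",wands())
E
```

```text
[ 19.6  -8.6 -11.8  86.3   2.   15.3] [430.85542857 164.17209205 153.31222431] [ 1.77974531e+02 -7.77154593e-02 -1.75636171e+02] [ 0.29636989 -0.00792768  0.30761561] [-0.06581961 -0.01306471 -0.02409581]
w-wand [382 131] [457 308] [448.4 283.  152.   57.    9. ]
w-wand [510 118] [559 313] [440.9 378.3 165.7  38.4  17.6]
w-wand [240  93] [314 296] [435.5 167.8 159.9  48.    0.9]
wand [252. 236.] [495.4 167.9  45.9  38.2 -88.5]
wand [160. 257.] [438.4 399.2 158.7  57.5  16.9]
wand [204. 241.] [480.8 293.6 107.   48.4   1.7]
```

```bash
cat >> h.py <<'E'
from scipy.spatial.transform import Rotation as Rot
def go(x,y,z,yaw):
    o=bot.get_obs(); R=Rot.from_euler('xyz',o["tcp_rot"],degrees=True).as_matrix()
    t=-((yaw-o["tcp_rot"][2]+180)%360-180)
    return np.append(R.T@(np.array([x,y,z])-o["ee_pos"]*1000),t).round(1)
E
python3 - <<'E'
from h import *
print(go(435.7,167,60,-179),go(435.7,167,10,-179),go(435.7,167,130,-179))
E
```

```text
[-5.5 -1.  93.4  3.2] [ -5.6  -2.8 143.4   3.2] [-5.4  1.4 23.5  3.2]
```

>>> send_rows --targets "-5.5 1 25 3.2 0;-5.5 -1 80 3.2 0;-5.5 -2.5 130 3.2 0;-5.5 -2.8 143 3.2 0;-5.5 -2.8 143 3.2 0;-5.5 -2.8 143 3.2 220;-5.5 -2.8 143 3.2 220;-5.5 -2.8 143 3.2 220;-5.5 -2.8 143 3.2 220;-5.5 -2.8 143 3.2 220;-5.5 -2.8 143 3.2 220;-5.5 -2.8 120 3.2 220;-5.5 -1 80 3.2 220;-5.5 1 20 3.2 220;-5.5 1 20 3.2 220;-5.5 1 20 3.2 220" --newtons 80

```text
time: 17.7
ee_pos: [0.435, 0.1667, 0.133]
tcp_rot: [178.0, -0.2, -178.7]
wrist_force: [-1.1, 0.9, -2.7]
opening: 0.0199
grasp_force: 78.9
```

```bash
python3 - <<'E'
from wands import *
o=bot.get_obs();print(o["q"].round(1),o["ee_pos"]*1000,o["tcp_rot"],o["wrist_force"],o["torque"])
im=camera("scene"); cv2.imwrite("pics/s8.png",cv2.resize(im[100:260,220:430],None,fx=3.5,fy=3.5))
w=camera("wrist"); cv2.imwrite("pics/w8.png",w)
E
```

```text
[ 19.8  -7.9 -13.4  84.    2.   18.4] [435.03071245 166.73704507 132.99891994] [ 177.96512054   -0.20242904 -178.68068984] [-1.14124531  0.90853079 -2.70288802] [-0.05946832 -0.08413748  0.04297396]
```

View pics/s8.png

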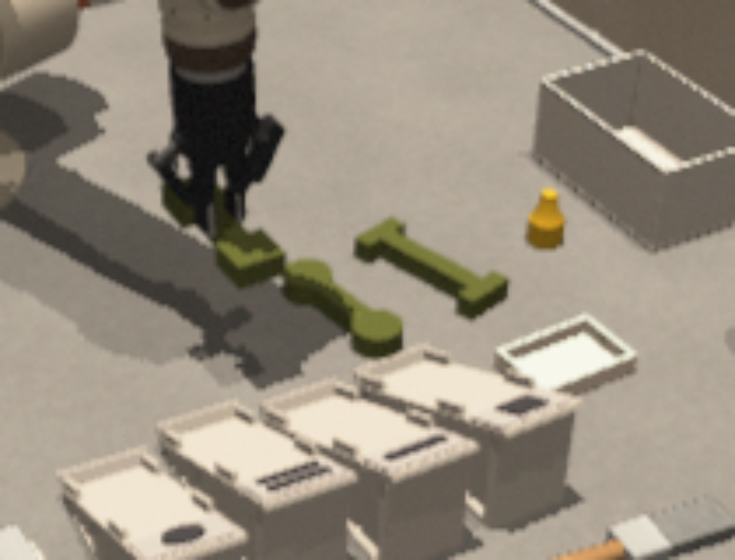

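The square wand is in the grip (its pads at about (185,200) and (255,255)). I'll sample the wrist moment.

```bash
cat > tq.py <<'E'
from h import *
def tq(n=8):
    r=[]
    for _ in range(n):
        camera("top"); o=bot.get_obs(); r.append(np.r_[o["torque"],o["wrist_force"]])
    r=np.array(r); print("torque,force mean",r.mean(0).round(3),"sd",r.std(0).round(3))
E
python3 - <<'E'
from tq import *
tq()
from wands import wwand
wwand()
E
```

```text
torque,force mean [-0.064 -0.115  0.01   0.022 -0.118 -2.305] sd [0.028 0.025 0.032 0.61  0.482 0.399]
w-wand [386 120] [468 323] [453.5 284.2 162.3  57.    9.4]
w-wand [523 102] [559 310] [443.5 368.4 165.3  24.3  14.5]
w-wand [206  84] [348 398] [480.  172.3 253.1  92.6   1.1]
```

```bash
python3 - <<'E'
from h import *
im=cv2.imread("pics/top0.png"); g=cv2.cvtColor(im,cv2.COLOR_BGR2GRAY)
# centre columns at low end: average 13 columns
for n,c0,sl in [("square",210.5,.10),("cross",250,.02),("double",288,-.05),("round",329,-.09)]:
    out=[]
    for r in range(196,222):
        c=c0+ (r-205)*sl; out.append(int(g[r,int(c)-6:int(c)+7].mean()))
    print(n,"196..",out)
# lip gaps: columns along each side of the cross rest, darkest within 4px
for n,cl,cr in [("square",(191,195.5),(222.5,225)),("cross",(235,235.5),(264.5,264.5)),("double",(277,274.5),(306,304)),("round",(321,315.5),(349.5,345))]:
    for (a,b) in (cl,cr):
        out=[]
        for r in range(138,208):
            c=a+(b-a)*(r-156)/(190-156); i=int(round(c)); out.append(int(g[r,i-2:i+4].min()))
        print(n,"138..",out)
E
```

```text
square 196.. [198, 198, 198, 199, 198, 198, 199, 191, 133, 137, 188, 188, 107, 116, 126, 135, 136, 134, 134, 136, 136, 135, 134, 135, 132, 125]
cross 196.. [198, 199, 199, 198, 198, 199, 194, 158, 132, 169, 194, 155, 113, 123, 142, 142, 141, 142, 140, 140, 141, 140, 139, 139, 138, 140]
double 196.. [199, 199, 199, 198, 198, 199, 198, 199, 199, 199, 199, 199, 199, 195, 163, 129, 153, 196, 177, 107, 118, 135, 134, 135, 135, 135]
round 196.. [199, 199, 199, 199, 198, 198, 196, 176, 132, 147, 194, 174, 108, 117, 135, 136, 137, 136, 136, 136, 135, 137, 136, 136, 135, 135]
square 138.. [151, 149, 133, 126, 128, 137, 139, 153, 145, 133, 135, 146, 140, 136, 133, 130, 145, 153, 142, 145, 147, 149, 167, 168, 160, 160, 156, 150, 149, 141, 176, 174, 165, 165, 157, 153, 157, 190, 188, 178, 179, 177, 167, 167, 159, 199, 198, 187, 187, 178, 179, 178, 133, 138, 150, 139, 136, 128, 130, 141, 137, 136, 133, 150, 149, 133, 106, 118, 168, 188]
square 138.. [153, 136, 142, 145, 148, 148, 147, 150, 146, 140, 134, 135, 135, 138, 134, 131, 149, 112, 167, 104, 107, 103, 101, 80, 96, 101, 129, 126, 116, 117, 
[... 1653 characters left out ...]
188, 194, 189, 190, 189, 198, 199, 197, 198, 195, 196, 198, 196, 198, 197, 190, 145, 197, 198, 197, 197, 197, 198, 197, 197, 198, 197, 198, 197, 198, 198, 198, 196, 198, 198, 198, 199, 197, 197, 197, 179, 180, 198, 197, 199, 197, 137, 139, 156, 175, 159, 141, 123, 80, 97, 104, 103, 122, 134, 108, 103, 77, 77, 81, 92, 68, 65, 66, 88, 63]
round 138.. [135, 134, 130, 132, 136, 99, 101, 107, 120, 119, 133, 131, 105, 105, 114, 121, 121, 112, 116, 134, 133, 134, 136, 136, 137, 137, 135, 134, 136, 131, 133, 134, 132, 130, 130, 127, 128, 131, 132, 132, 131, 136, 134, 132, 130, 134, 135, 135, 135, 134, 131, 127, 134, 106, 122, 131, 129, 131, 132, 138, 109, 119, 118, 133, 132, 138, 137, 130, 139, 137]
```

>>> send_rows --targets "0 0 50 0 220;0 0 88 0 220;0 0 90 0 220;0 0 90 0 220;0 0 90 0 220;0 0 90 0 220;0 0 90 0 220;0 0 90 0 220" --newtons 20

```text
time: 19.25
ee_pos: [0.4349, 0.17, 0.0439]
tcp_rot: [178.0, -0.2, -178.7]
wrist_force: [-0.4, 0.6, -1.6]
opening: 0.02
grasp_force: 78.8
```

```bash
python3 - <<'E'
from tq import *
tq(4)
s=camera("scene")[130:230,230:350]; w=camera("wrist")
cv2.imwrite("pics/s9.png",np.hstack([cv2.resize(s,(400,333),interpolation=cv2.INTER_CUBIC),w[60:393,100:500]]))
E
```

```text
torque,force mean [-0.053 -0.101 -0.01   0.006  0.107 -2.242] sd [0.019 0.017 0.043 0.525 0.474 0.57 ]
```

View pics/s9.png

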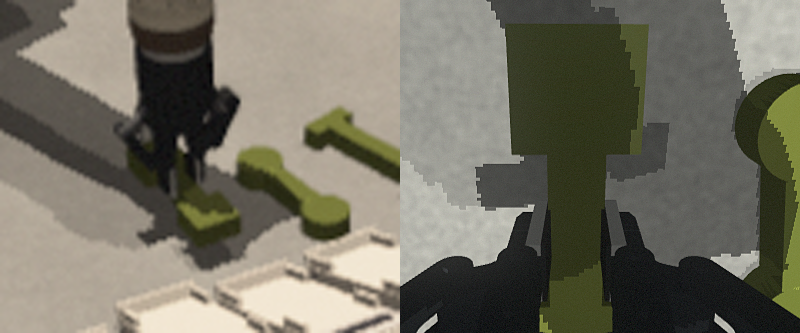

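It's held level and the grip is still 79 N; I'll ease the closure to let it pivot.

>>> send_rows --targets "0 0 0 0 200;0 0 0 0 200;0 0 0 0 200;0 0 0 0 200" --newtons 20

```text
time: 20.05
ee_pos: [0.4349, 0.17, 0.0437]
tcp_rot: [178.0, -0.2, -178.7]
wrist_force: [0.4, 0.0, -2.3]
opening: 0.0198
grasp_force: 78.8
```

>>> send_rows --targets "0 0 0 0 195;0 0 0 0 195;0 0 0 0 220;0 0 0 0 220" --newtons 20

```text
time: 20.55
ee_pos: [0.4349, 0.17, 0.0437]
tcp_rot: [178.0, -0.2, -178.7]
wrist_force: [0.6, 0.1, -2.0]
opening: 0.0205
grasp_force: 58.9
```

```bash
python3 - <<'E'
from tq import *
tq(4)
from wands import wwand
cv2.imwrite("pics/w10.png",wwand())
E
```

```text
torque,force mean [-0.051 -0.109  0.018 -0.148  0.235 -2.419] sd [0.019 0.023 0.026 0.637 0.511 0.653]
w-wand [435 134] [559 399] [448.4 283.1 155.2  58.   11.7]
w-wand [205  84] [348 398] [436.4 171.2 163.2  59.7   1.1]
```

>>> send_rows --targets "0 0 0 0 193;0 0 0 0 193;0 0 0 0 193;0 0 0 0 193" --newtons 20

```text
time: 21.3
ee_pos: [0.4349, 0.17, 0.0437]
tcp_rot: [178.0, -0.2, -178.7]
wrist_force: [0.5, 0.4, -1.7]
opening: 0.021
grasp_force: 38.6
```

```bash
python3 - <<'E'
from tq import *
tq(4)
from wands import wwand
cv2.imwrite("pics/w11.png",wwand())
E
```

```text
torque,force mean [-0.031 -0.11   0.01  -0.004  0.008 -2.693] sd [0.05  0.038 0.019 0.39  0.332 0.296]
w-wand [435 134] [559 399] [448.3 283.3 155.5  57.8  12.1]
w-wand [205  84] [348 398] [436.3 171.2 163.2  59.7   1.1]
```

>>> send_rows --targets "0 0 0 0 192;0 0 0 0 191;0 0 0 0 191;0 0 0 0 191;0 0 0 0 191" --newtons 20

```text
time: 22.18
ee_pos: [0.4349, 0.17, 0.0437]
tcp_rot: [178.0, -0.2, -178.7]
wrist_force: [0.1, 0.7, -2.0]
opening: 0.0215
grasp_force: 19.5
```

```bash
python3 - <<'E'
from tq import *
tq(3)
from wands import wwand
cv2.imwrite("pics/w12.png",wwand())
E
```

```text
torque,force mean [-0.06  -0.123  0.005  0.231  0.37  -2.526] sd [0.028 0.032 0.009 0.486 0.259 0.204]
w-wand [435 134] [559 399] [448.3 283.4 155.4  57.8  12.1]
w-wand [206  84] [348 398] [436.3 171.3 163.2  59.7   1. ]
```

Force follows closure at about 10 N per count. Going lower.

>>> send_rows --targets "0 0 0 0 190;0 0 0 0 190;0 0 0 0 190;0 0 0 0 190" --newtons 20

```text
time: 22.88
ee_pos: [0.4349, 0.17, 0.0438]
tcp_rot: [177.9, -0.2, -178.7]
wrist_force: [0.2, 0.0, -0.3]
opening: 0.0217
grasp_force: 8.8
```

```bash
python3 - <<'E'
from tq import *
tq(3)
from wands import wwand
cv2.imwrite("pics/w13.png",wwand())
E
```

```text
torque,force mean [-0.128  0.018 -0.011 -0.021 -0.072 -0.838] sd [0.014 0.035 0.023 0.248 0.595 0.388]
w-wand [435 134] [559 399] [448.4 283.4 155.7  57.8  12.1]
w-wand [218  99] [334 398] [439.5 171.4 157.1  53.2   1.3]
```

The moment vanished and the heavy (−x) end rests on the table, so the wand has pivoted to about 25°. I'll regrip and carry it to the square rest.

```bash
python3 - <<'E'
from h import *
print(go(435,170,190,-178.2),go(647.5,276.8,190,-178.2),go(647.5,276.8,85,-178.2))
E
```

```text
[   0.3    5.2 -146.1   -0.5] [-214.6  107.1 -143.1   -0.5] [-214.9  103.3  -38.2   -0.5]
```

>>> send_rows --targets "0 0 0 0 220;0 0 0 0 220;0 0 0 0 220;0 5 -50 0 220;0 5 -100 0 220;0 5 -144 0 220;-50 30 -144 0 220;-100 55 -144 0 220;-155 80 -144 0 220;-200 100 -144 -0.5 220;-215 107 -144 -0.5 220;-215 107 -144 -0.5 220;-215 105 -100 -0.5 220;-215 104 -60 -0.5 220;-215 103 -40 -0.5 220;-215 103 -38 -0.5 220;-215 103 -38 -0.5 220" --newtons 80

```text
time: 25.2
ee_pos: [0.6476, 0.2765, 0.0862]
tcp_rot: [177.9, -0.1, -178.2]
wrist_force: [-0.4, 0.3, -2.2]
opening: 0.0198
grasp_force: 79.8
```

```bash
python3 - <<'E'
from tq import *
tq(3); o=bot.get_obs(); print(o["ee_pos"]*1000,o["tcp_rot"],o["grasp_force"],go(647.5,276.8,64,-178.2))
s=camera("scene")[150:270,280:420]; w=camera("wrist")
cv2.imwrite("pics/s14.png",np.hstack([cv2.resize(s,(400,343),interpolation=cv2.INTER_CUBIC),w[70:413,100:500]]))
E
```

```text
torque,force mean [-0.029 -0.125  0.031 -0.219 -0.071 -1.976] sd [0.032 0.058 0.042 0.243 0.461 0.034]
[648.08573998 276.71338559  86.39074861] [ 1.77906593e+02 -3.81047743e-02 -1.78181529e+02] 79.80907096294686 [ 0.6 -0.7 22.4  0. ]
```

View pics/s14.png

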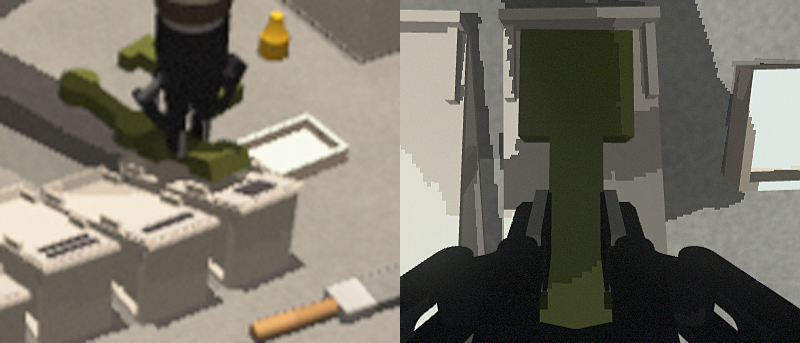

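The wand is tilted parallel to the bed, centred between the lips, its low pad just short of the ledge (row 22–30). Lowering.

>>> send_rows --targets "0 -1 8 0 220;0 -1 14 0 220;0 -1 18 0 220;0 -1 20 0 220;0 -1 20 0 220;0 -1 20 0 220"

```text
time: 26.2
ee_pos: [0.6474, 0.276, 0.0676]
tcp_rot: [177.9, -0.1, -178.2]
wrist_force: [-8.7, -4.1, 16.9]
opening: 0.0194
grasp_force: 82.3
```

```bash
python3 - <<'E'
from tq import *
tq(3); o=bot.get_obs(); print(o["ee_pos"]*1000,o["grasp_force"])
E
```

```text
torque,force mean [-1.019  1.688 -0.04  -8.503 -3.845 16.749] sd [0.037 0.032 0.008 0.329 0.481 0.303]
[647.42080594 276.00767518  67.65209188] 82.25229141768068
```

>>> send_rows --targets "0 0 -1 0 200;0 0 -1 0 191;0 0 -1 0 190;0 0 -1 0 189;0 0 -1 0 188;0 0 -1 0 185;0 0 -1 0 180;0 0 -1 0 160;0 0 -1 0 150;0 0 -1 0 150" --newtons 20

```text
time: 27.6
ee_pos: [0.6476, 0.2762, 0.0657]
tcp_rot: [178.0, -0.2, -178.2]
wrist_force: [-0.4, -0.6, 0.1]
opening: 0.0351
grasp_force: 0.0
```

```bash
python3 - <<'E'
from tq import *
tq(2); o=bot.get_obs(); print(o["ee_pos"]*1000,o["opening"])
s=camera("scene")[150:270,280:420]; w=camera("wrist")
cv2.imwrite("pics/s15.png",np.hstack([cv2.resize(s,(400,343),interpolation=cv2.INTER_CUBIC),w[70:413,100:500]]))
h=cv2.cvtColor(w,cv2.COLOR_BGR2HSV)
for c in blobs(cv2.inRange(h,(22,80,15),(45,255,255)),1500): print(c.reshape(-1,2).min(0),c.reshape(-1,2).max(0),cv2.minAreaRect(c))
E
```

```text
torque,force mean [-0.037  0.038 -0.024  0.314 -0.282  0.264] sd [0.02  0.014 0.018 0.187 0.44  0.116]
[647.54681102 276.19117001  65.70556821] 0.035122416992423994
[218  99] [334 398] ((276.0, 248.5), (299.0, 116.0), 90.0)
```

```bash
python3 - <<'E'
from h import *
print(go(647.5,276.2,190,-178.2),go(456.5,285.4,190,-171),go(456.5,285.4,150,-171))
E
```

```text
[   0.4    4.5 -124.2    0. ] [ 191.    19.7 -123.2   -7.2] [190.9  18.3 -83.2  -7.2]
```

>>> send_rows --targets "0 2 -40 0 150;0 4 -90 0 120;0 4 -120 0 60;50 9 -122 -2 0;100 12 -122 -4 0;155 16 -122 -6 0;191 19 -100 -7 0;191 18 -83 -7 0;191 18 -83 -7 0"

```text
time: 28.92
ee_pos: [0.4563, 0.2849, 0.1488]
tcp_rot: [178.0, 0.0, -171.2]
wrist_force: [0.5, 0.5, 0.3]
opening: 0.0856
grasp_force: 0.0
```

```bash
python3 - <<'E'
from wands import *
o=bot.get_obs();print(o["time"],o["q"].round(1),o["ee_pos"]*1000,o["tcp_rot"])
im=wwand(); cv2.imwrite("pics/w16.png",im); t=wands(); cv2.imwrite("pics/t16.png",t)
s=camera("scene"); cv2.imwrite("pics/s16.png",s)
print(go(456.5,285.4,60,-171),go(456.5,285.4,10,-171),go(456.5,285.4,43,-171))
E
```

```text
28.925 [31.   1.6 -2.6 85.   1.9 22.2] [456.28015972 284.90991354 148.81572635] [ 1.77982306e+02  2.42995211e-02 -1.71184566e+02]
w-wand [198 341] [265 404] [6.211e+02 2.763e+02 6.910e+01 5.490e+01 5.000e-01]
w-wand [238  84] [308 290] [454.2 287.8 159.   49.3   9.1]
w-wand [376  79] [465 288] [437.  399.  160.8  62.9  16.8]
wand [212. 271.] [403.7 266.1  51.1  28.3 -10.4]
wand [203. 232.] [506.  290.6  58.8  47.4  43.6]
wand [209. 171.] [658.8 283.3 163.5  51.    3.6]
[ 1.1 -2.9 90.3 -0.2] [  1.2  -4.7 140.3  -0.2] [  1.1  -3.5 107.3  -0.2]
```

>>> send_rows --targets "0 -2 40 0 0;0 -3.5 90 0 0;0 -5.5 130 0 0;0 -5.8 140 0 0;0 -5.8 140 0 0;0 -5.8 140 0 220;0 -5.8 140 0 220;0 -5.8 140 0 220;0 -5.8 140 0 220;0 -5.8 140 0 220;0 -5.8 140 0 220;0 -5 120 0 220;0 -4.6 107 0 220;0 -4.6 107 0 220;0 -4.6 107 0 220" --newtons 80

```text
time: 30.95
ee_pos: [0.4564, 0.2842, 0.042]
tcp_rot: [178.0, 0.0, -171.2]
wrist_force: [0.1, 0.7, -3.5]
opening: 0.0199
grasp_force: 78.5
```

```bash
python3 - <<'E'
from tq import *
tq(6); o=bot.get_obs(); print(o["ee_pos"]*1000,o["grasp_force"],o["opening"])
from wands import wwand
cv2.imwrite("pics/w17.png",wwand())
E
```

```text
torque,force mean [-0.077  0.124 -0.006  0.122  0.214 -3.078] sd [0.036 0.033 0.028 0.486 0.237 0.381]
[456.52791766 284.30116848  42.30640725] 78.48418209236115 0.019672511979046
w-wand [201  78] [344 398] [456.8 280.9 164.   61.9   5.4]
w-wand [441  74] [559 385] [439.6 391.  166.4  61.   22.2]
```

Round wand: +0.12 N m, so the heavy end is at +x. I'll droop it here, then flip it in the air.

>>> send_rows --targets "0 0 0 0 195;0 0 0 0 193;0 0 0 0 192;0 0 0 0 191;0 0 0 0 191;0 0 0 0 190;0 0 0 0 190;0 0 0 0 190;0 0 0 0 190" --newtons 20

```text
time: 32.42
ee_pos: [0.4567, 0.2845, 0.0429]
tcp_rot: [177.9, 0.1, -171.2]
wrist_force: [-0.6, 0.3, -0.2]
opening: 0.0216
grasp_force: 7.2
```

```bash
python3 - <<'E'
from tq import *
tq(3); o=bot.get_obs(); print(o["ee_pos"]*1000,o["grasp_force"],o["opening"])
from wands import wwand
cv2.imwrite("pics/w18.png",wwand())
E
```

```text
torque,force mean [-0.057  0.076  0.034 -0.285 -0.352  0.34 ] sd [0.027 0.018 0.022 0.189 0.654 0.257]
[456.74194982 284.50633984  42.82399497] 7.245145663619041 0.021575693123963763
w-wand [440  74] [559 383] [439.6 391.2 166.3  61.7  22.2]
w-wand [192  74] [359 379] [448.6 289.5 153.3  74.3  17.9]
```

```bash
python3 - <<'E'
from h import *
print(go(456.7,284.5,190,-171.2),go(655,-28.9,190,-4),go(655,-28.9,88,-4))
E
```

```text
[  -0.2    5.3 -147.1    0. ] [-148.2 -334.6 -159.1 -167.2] [-148.  -338.2  -57.1 -167.2]
```

>>> send_rows --targets "0 0 0 0 220;0 0 0 0 220;0 0 0 0 220;0 3 -50 0 220;0 5 -100 0 220;0 5 -147 -10 220;-10 -20 -148 -20 220;-20 -45 -148 -30 220;-30 -70 -149 -40 220;-40 -95 -150 -50 220;-50 -120 -151 -60 220;-62 -145 -152 -70 220;-74 -170 -153 -80 220;-86 -195 -154 -90 220;-98 -220 -155 -100 220;-110 -245 -156 -110 220;-122 -270 -157 -120 220;-134 -295 -158 -130 220;-142 -315 -159 -140 220;-148 -334 -159 -150 220" --newtons 80

```text
time: 35.12
ee_pos: [0.6551, -0.0293, 0.189]
tcp_rot: [-178.2, 1.0, -20.9]
wrist_force: [0.0, 0.1, -3.7]
opening: 0.0199
grasp_force: 80.1
```

```bash
python3 - <<'E'
from h import *
o=bot.get_obs(); print(o["q"],o["ee_pos"]*1000,o["tcp_rot"],go(655,-28.9,190,-4),go(655,-28.9,90,-4))
E
```

```text
[  -3.43336416   19.82320099   22.7882162    93.36529752    2.01151133
 -162.57058338] [655.12625407 -29.28295203 188.97966276] [-178.2006195     0.98432021  -20.85434999] [ -0.3  -0.3  -1.  -16.9] [  1.4   2.8  98.9 -16.9]
```

>>> send_rows --targets "0 0 0 -8 220;0 0 0 -16 220;0 0 0 -16 220;0.5 1 40 -16 220;1 2 70 -16 220;1 3 95 -16 220;1 3 99 -16 220;1 3 99 -16 220"

```text
time: 36.12
ee_pos: [0.6544, -0.028, 0.0914]
tcp_rot: [-178.0, 0.4, -5.3]
wrist_force: [0.1, -0.7, -3.2]
opening: 0.0198
grasp_force: 80.0
```

```bash
python3 - <<'E'
from tq import *
tq(3); o=bot.get_obs(); print(o["q"].round(1),o["ee_pos"]*1000,o["tcp_rot"],o["grasp_force"],go(655,-28.9,66,-4))
s=camera("scene")[180:300,210:350]; w=camera("wrist")
cv2.imwrite("pics/s19.png",np.hstack([cv2.resize(s,(400,343),interpolation=cv2.INTER_CUBIC),w[70:413,100:500]]))
E
```

```text
torque,force mean [-0.062 -0.125  0.     0.192 -0.269 -2.693] sd [0.026 0.009 0.023 0.8   0.321 0.38 ]
[  -3.3   19.2   11.3   82.4    2.  -178.1] [654.87335497 -28.04876929  92.30838662] [-177.98251789    0.29082015   -5.20936049] 80.00866413116455 [ 0.3  1.8 26.3 -1.2]
```

View pics/s19.png

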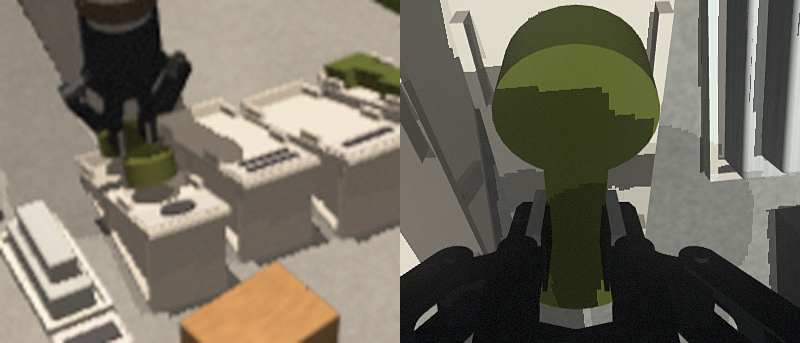

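The light pad is up at the high end; it sits about 4 mm right of the mid-lip line (575 vs 562 px). I'll correct that and lower.

>>> send_rows --targets "0 -2.5 0 -1.2 220;0 -2.5 8 -1.2 220;0 -2 16 -1.2 220;0 -1.5 20 -1.2 220;0 -1.2 22 -1.2 220;0 -1.2 22 -1.2 220;0 -1.2 22 -1.2 220"

```text
time: 37.25
ee_pos: [0.6543, -0.0261, 0.0692]
tcp_rot: [-178.0, 0.3, -4.0]
wrist_force: [-0.3, 0.0, -2.8]
opening: 0.0198
grasp_force: 80.1
```

```bash
python3 - <<'E'
from tq import *
tq(2); o=bot.get_obs(); print(o["q"][5],o["ee_pos"]*1000,o["tcp_rot"])
E
```

```text
torque,force mean [-0.07  -0.111  0.044  0.553  0.486 -2.73 ] sd [0.016 0.006 0.002 0.406 0.203 0.153]
-179.18326019695425 [654.34482197 -26.047652    69.16666849] [-177.97607272    0.34122626   -3.97852568]
```

>>> send_rows --targets "0 0 1.5 0 220;0 0 2.5 0 220;0 0 2.5 0 220;0 0 2.5 0 220"

```text
time: 37.85
ee_pos: [0.6543, -0.026, 0.0669]
tcp_rot: [-178.0, 0.3, -4.0]
wrist_force: [-1.6, 0.1, 3.1]
opening: 0.0197
grasp_force: 81.0
```

Contact (about 6 N). Release gently, then back away upward.

>>> send_rows --targets "0 0 0.5 0 200;0 0 0.5 0 191;0 0 0.5 0 190;0 0 0.5 0 189;0 0 0.5 0 188;0 0 0.5 0 187;0 0 0.5 0 185;0 0 0.5 0 180;0 0 0.5 0 160;0 0 0.5 0 150;0 0 0.5 0 150;0 0 -40 0 150;0 0 -80 0 100;0 0 -120 0 60;0 0 -120 0 0" --newtons 20

```text
time: 39.72
ee_pos: [0.656, -0.0304, 0.1903]
tcp_rot: [-178.0, 0.0, -4.0]
wrist_force: [-0.1, -1.0, -0.3]
opening: 0.0814
grasp_force: 0.0
```

```bash
python3 - <<'E'
from wands import *
o=bot.get_obs();print(o["time"],o["q"].round(1),o["ee_pos"]*1000,o["tcp_rot"],o["wrist_force"])
t=wands(); cv2.imwrite("pics/t20.png",t); cv2.imwrite("pics/s20.png",camera("scene")); cv2.imwrite("pics/w20.png",wwand())
print(go(438.4,399.1,190,-163),go(438.4,399.1,150,-163))
E
```

```text
39.725 [  -3.5   19.5   22.6   93.     2.  -179.5] [655.99127604 -30.4073583  190.25285959] [-1.77973552e+02  2.21770919e-02 -3.98473170e+00] [-0.11754031 -0.95182589 -0.31376602]
wand [161. 256.] [438.3 399.3 158.9  57.5  16.8]
wand [330. 186.] [630.7 -25.5  89.8  46.    1.3]
wand [211. 174.] [651.2 278.3 165.3  50.5   5.9]
w-wand [235  84] [316 273] [653.  -24.2 164.   66.   -4. ]
[-245.3 -413.1   11.7  159. ] [-245.  -411.7   51.6  159. ]
```

```bash
python3 - <<'E'
from h import *
for n in ("t16","t20"):
    im=cv2.imread(f"pics/{n}.png"); h=cv2.cvtColor(im,cv2.COLOR_BGR2HSV)
    m=cv2.inRange(h,(22,80,30),(45,255,255)); m[:130]=0;m[215:]=0;m[:,240:]=0;m[:,:180]=0
    print(n)
    for r in range(134,212,3):
        c=np.flatnonzero(m[r]); 
        if len(c): print(r,c.min(),c.max(),len(c),end=" | ")
    print()
for n in ("s16","s20"):
    im=cv2.imread(f"pics/{n}.png"); h=cv2.cvtColor(im,cv2.COLOR_BGR2HSV)
    m=cv2.inRange(h,(22,80,20),(45,255,255))
    for c in blobs(m,60): print(n,c.reshape(-1,2).min(0),c.reshape(-1,2).max(0),cv2.minAreaRect(c))
E
```

```text
t16
140 199 217 19 | 143 198 217 20 | 146 198 217 20 | 149 198 217 20 | 152 198 217 20 | 155 199 218 20 | 158 199 218 20 | 161 204 213 10 | 164 205 213 9 | 167 205 213 9 | 170 205 213 9 | 173 205 213 9 | 176 205 213 9 | 179 205 213 9 | 182 206 213 8 | 185 201 219 19 | 188 201 219 19 | 191 201 219 19 | 194 201 219 19 | 197 201 219 19 | 200 201 219 19 | 203 202 219 18 | 
t20
143 200 217 18 | 146 199 218 20 | 149 199 218 20 | 152 199 218 20 | 155 200 218 19 | 158 200 219 20 | 161 200 219 20 | 164 206 214 9 | 167 206 214 9 | 170 206 214 9 | 173 207 215 9 | 176 207 215 9 | 179 207 215 9 | 182 207 215 9 | 185 208 216 9 | 188 204 221 18 | 191 203 221 19 | 194 203 221 19 | 197 204 221 18 | 200 204 221 18 | 203 204 222 19 | 206 204 221 18 | 
s16 [301 174] [365 216] ((331.2102966308594, 197.6020965576172), (72.92616271972656, 19.955585479736328), 29.981639862060547)
s16 [322 162] [364 190] ((342.7785339355469, 175.91522216796875), (45.05882263183594, 14.411764144897461), 28.072484970092773)
s20 [245 229] [272 250] ((258.75, 238.75001525878906), (28.991374969482422, 18.384777069091797), 45.0)
s20 [324 199] [363 215] ((343.68170166015625, 206.70040893554688), (40.0247688293457, 12.05618667602539), 12.804265975952148)
s20 [322 162] [364 190] ((342.7785339355469, 175.91522216796875), (45.05882263183594, 14.411764144897461), 28.072484970092773)
```

The square wand has slid a few mm to its ledge and remains in its rest. Now the cross wand.

>>> send_rows --targets "-15 -25 0 10 0;-30 -50 0 20 0;-45 -75 0 30 0;-60 -100 0 40 0;-75 -126 0 50 0;-90 -152 2 60 0;-105 -178 4 70 0;-120 -204 6 80 0;-135 -230 8 90 0;-150 -255 8 100 0;-165 -280 8 110 0;-180 -306 10 120 0;-195 -332 11 130 0;-210 -358 11 140 0;-228 -386 11 150 0;-245 -412 30 159 0;-245 -412 51 159 0;-245 -412 51 159 0;-245 -412 51 159 0"

```text
time: 42.25
ee_pos: [0.4388, 0.399, 0.1515]
tcp_rot: [178.0, 0.4, -163.0]
wrist_force: [-0.9, 0.1, 0.0]
opening: 0.0854
grasp_force: 0.0
```

```bash
python3 - <<'E'
from wands import *
o=bot.get_obs();print(o["time"],o["q"].round(1),o["ee_pos"]*1000,o["tcp_rot"],o["wrist_force"])
t=wands(); cv2.imwrite("pics/t21.png",t); cv2.imwrite("pics/s21.png",camera("scene")); cv2.imwrite("pics/w21.png",wwand())
print(go(438.4,399.1,100,-163.2),go(438.4,399.1,10,-163.2),go(438.4,399.1,43,-163.2))
E
```

```text
42.25 [41.5  8.8  5.4 85.5  1.7 24.5] [438.75288123 398.9601463  151.49203858] [ 177.99437522    0.3571245  -162.99876184] [-0.87520552  0.06761399  0.02465393]
wand [166. 277.] [394.4 384.6  65.3  58.5  15.5]
wand [155. 236.] [486.1 413.5  58.9  57.6  17.4]
wand [211. 174.] [651.2 278.3 165.3  50.5   5.9]
wand [331. 172.] [ 6.669e+02 -2.620e+01  1.628e+02  4.660e+01 -3.000e-01]
w-wand [ 14 301] [ 99 357] [602.8 261.8  64.8  56.6  -8.3]
w-wand [411 212] [478 271] [437.9 547.5  68.7  37.   62.9]
w-wand [234  82] [314 287] [436.4 402.5 159.8  56.   16.9]
[ 1.2 -1.7 52.2  0.2] [  1.9  -4.9 142.2   0.2] [  1.7  -3.7 109.2   0.2]
```

>>> send_rows --targets "1 0 40 0 0;1.5 -1 90 0 0;2 -3 130 0 0;2.3 -3.3 142 0 0;2.3 -3.3 142 0 0;2.3 -3.3 142 0 220;2.3 -3.3 142 0 220;2.3 -3.3 142 0 220;2.3 -3.3 142 0 220;2.3 -3.3 142 0 220;2.3 -3.3 142 0 220;2 -3 125 0 220;2 -2 109 0 220;2 -2 109 0 220;2 -2 109 0 220" --newtons 80

```text
time: 44.28
ee_pos: [0.4369, 0.4006, 0.0423]
tcp_rot: [178.0, 0.4, -163.0]
wrist_force: [0.2, 0.3, -1.5]
opening: 0.0197
grasp_force: 78.6
```

```bash
python3 - <<'E'
from tq import *
tq(6); o=bot.get_obs(); print(o["ee_pos"]*1000,o["grasp_force"],o["opening"])
from wands import wwand
cv2.imwrite("pics/w22.png",wwand())
E
```

```text
torque,force mean [-0.117  0.12   0.009  0.012 -0.269 -2.625] sd [0.024 0.014 0.036 0.498 0.651 0.41 ]
[436.80653458 400.56405067  42.00089872] 78.5879705613479 0.019860444087009814
w-wand [479 277] [559 375] [436.1 542.2  73.8  36.1  61. ]
w-wand [189  82] [359 398] [437.5 401.8 162.7  70.   17.4]
```

>>> send_rows --targets "0 0 0 0 195;0 0 0 0 193;0 0 0 0 192;0 0 0 0 191;0 0 0 0 191;0 0 0 0 190;0 0 0 0 190;0 0 0 0 190;0 0 0 0 190;0 0 0 0 190" --newtons 20

```text
time: 45.88
ee_pos: [0.437, 0.4007, 0.0425]
tcp_rot: [178.0, 0.4, -163.0]
wrist_force: [-0.4, -0.9, -1.1]
opening: 0.0218
grasp_force: 10.3
```

```bash
python3 - <<'E'
from tq import *
tq(3); o=bot.get_obs(); print(o["ee_pos"]*1000,o["grasp_force"],o["opening"])
from wands import wwand
cv2.imwrite("pics/w23.png",wwand())
print(go(436.8,400.5,190,-163),go(651,175.2,190,0.7))
E
```

```text
torque,force mean [-0.204  0.032 -0.041 -0.351 -0.318 -0.81 ] sd [0.016 0.007 0.025 0.365 0.268 0.849]
[436.97663546 400.71213034  42.47996287] 10.273261070251465 0.0215202337358061
w-wand [478 276] [559 375] [436.1 542.7  74.8  36.4  60.9]
w-wand [167  78] [384 383] [432.  400.6 154.5  91.7  17.1]
[  -0.8    5.  -147.5    0. ] [-139.7 -272.9 -156.3 -163.7]
```

>>> send_rows --targets "0 0 0 0 220;0 0 0 0 220;0 0 0 0 220;0 3 -50 0 220;0 5 -100 0 220;0 5 -147 -10 220;-10 -15 -148 -20 220;-20 -35 -148 -30 220;-30 -55 -149 -40 220;-40 -75 -150 -50 220;-50 -95 -151 -60 220;-60 -115 -152 -70 220;-70 -135 -153 -80 220;-80 -155 -154 -90 220;-90 -175 -155 -100 220;-100 -195 -156 -110 220;-110 -215 -156 -120 220;-120 -235 -156 -130 220;-130 -255 -156 -140 220;-139 -273 -156 -150 220" --newtons 80

```text
time: 48.58
ee_pos: [0.6509, 0.1744, 0.189]
tcp_rot: [-178.1, 0.7, -12.6]
wrist_force: [-0.2, 0.0, -2.3]
opening: 0.02
grasp_force: 80.3
```

```bash
python3 - <<'E'
from h import *
o=bot.get_obs(); print(o["q"].round(1),o["ee_pos"]*1000,o["tcp_rot"],go(650.5,175.2,190,0.7),go(650.5,175.2,90,0.7))
E
```

```text
[  14.1   21.8   25.4   93.3    2.  -153.2] [650.91276782 174.35788309 188.97518476] [-178.06521481    0.6976788   -12.64669051] [ -0.6  -0.8  -1.  -13.3] [  0.6   2.6  98.9 -13.3]
```

>>> send_rows --targets "0 0 0 -8 220;0 0 0 -13.5 220;0 0 0 -13.5 220;0.5 1 40 -13.5 220;0.5 2 70 -13.5 220;0.5 2.6 90 -13.5 220;0.5 2.6 97 -13.5 220;0.5 2.6 97 -13.5 220"

```text
time: 49.58
ee_pos: [0.6498, 0.1758, 0.0926]
tcp_rot: [-178.0, 0.2, 0.5]
wrist_force: [-0.5, -0.8, -2.0]
opening: 0.0203
grasp_force: 80.3
```

```bash
python3 - <<'E'
from tq import *
tq(2); o=bot.get_obs(); print(o["ee_pos"]*1000,o["tcp_rot"],o["grasp_force"],go(650.5,175.2,67,.7))
w=camera("wrist"); cv2.imwrite("pics/w24.png",w); g=cv2.cvtColor(w,cv2.COLOR_BGR2GRAY)
h=cv2.cvtColor(w,cv2.COLOR_BGR2HSV)
for c in blobs(cv2.inRange(h,(22,80,15),(45,255,255)),1500): print(c.reshape(-1,2).min(0),c.reshape(-1,2).max(0),cv2.minAreaRect(c))
for r in (80,90,100,110,150): print(r,g[r,120:440:4].tolist())
E
```

```text
torque,force mean [-0.053 -0.114 -0.003 -0.364 -0.037 -1.95 ] sd [0.05  0.007 0.013 0.461 0.41  0.124]
[650.3919722  175.8856747   93.77196119] [-1.77933487e+02  1.20041234e-01  4.87437858e-01] 80.2597863972187 [ 0.2  1.7 26.7 -0.2]
[  0 105] [169 349] ((66.05088806152344, 221.03724670410156), (260.02093505859375, 128.26766967773438), 66.4599609375)
[166  78] [384 382] ((276.2740173339844, 230.11053466796875), (303.1622619628906, 218.03138732910156), 89.34893798828125)
80 [95, 94, 94, 96, 98, 99, 98, 88, 213, 213, 233, 156, 158, 159, 89, 235, 58, 66, 58, 64, 61, 63, 64, 69, 66, 68, 63, 65, 67, 67, 68, 71, 69, 71, 69, 75, 72, 73, 73, 72, 69, 73, 72, 74, 70, 71, 71, 73, 70, 70, 68, 73, 71, 70, 74, 70, 72, 71, 71, 72, 71, 67, 168, 156, 154, 73, 54, 137, 136, 92, 93, 96, 91, 94, 91, 95, 96, 92, 92, 94]
90 [95, 100, 95, 101, 98, 98, 103, 100, 95, 216, 226, 224, 225, 79, 93, 78, 78, 81, 78, 79, 77, 79, 83, 78, 79, 76, 75, 77, 73, 75, 71, 76, 76, 76, 75, 76, 76, 77, 74, 77, 76, 75, 72, 74, 75, 73, 76, 75, 72, 75, 73, 72, 70, 73, 74, 74, 72, 69, 73, 69, 71, 69, 72, 140, 228, 80, 66, 139, 138
[... 362 characters left out ...]
 92, 92, 75, 66]
110 [97, 95, 99, 93, 97, 96, 93, 93, 97, 232, 212, 225, 237, 70, 75, 78, 70, 76, 74, 75, 73, 79, 77, 73, 71, 71, 73, 72, 72, 72, 73, 74, 72, 74, 73, 70, 71, 73, 70, 73, 72, 75, 73, 68, 71, 69, 71, 72, 68, 70, 69, 73, 69, 68, 71, 67, 69, 68, 69, 72, 72, 73, 68, 71, 69, 66, 139, 137, 85, 93, 95, 94, 93, 92, 96, 91, 96, 87, 76, 245]
150 [199, 71, 72, 95, 96, 95, 91, 94, 96, 89, 94, 91, 96, 88, 48, 49, 51, 52, 54, 56, 56, 56, 57, 55, 56, 61, 54, 57, 62, 56, 58, 54, 51, 49, 55, 54, 53, 59, 55, 60, 49, 49, 100, 103, 102, 102, 103, 102, 101, 103, 104, 102, 105, 103, 102, 106, 105, 106, 106, 105, 102, 101, 104, 106, 101, 137, 138, 93, 96, 94, 91, 94, 95, 95, 69, 67, 116, 73, 76, 76]
```

>>> send_rows --targets "0 0 8 0 220;0 0.4 16 0 220;0 0.7 22 0 220;0 0.7 25 0 220;0 0.7 25 0 220;0 0.7 25 0 220"

```text
time: 50.48
ee_pos: [0.6499, 0.176, 0.0679]
tcp_rot: [-177.9, 0.2, 0.5]
wrist_force: [-0.5, 0.3, -2.3]
opening: 0.0198
grasp_force: 80.4
```

>>> send_rows --targets "0 0 1 0 220;0 0 2 0 220;0 0 2 0 220;0 0 2 0 220"

```text
time: 50.98
ee_pos: [0.6501, 0.1761, 0.0669]
tcp_rot: [-177.9, 0.1, 0.5]
wrist_force: [-2.7, -0.0, 6.1]
opening: 0.0197
grasp_force: 81.3
```

>>> send_rows --targets "0 0 0 0 200;0 0 0 0 191;0 0 0 0 190;0 0 0 0 189;0 0 0 0 188;0 0 0 0 187;0 0 0 0 185;0 0 0 0 180;0 0 0 0 160;0 0 0 0 150;0 0 0 0 150;0 0 -40 0 150;0 0 -90 0 100;0 0 -130 0 60;-50 0 -140 0 0;-100 0 -150 0 0;-150 0 -160 0 0;-200 0 -170 0 0;-200 0 -170 0 0" --newtons 20

```text
time: 53.35
ee_pos: [0.4485, 0.1682, 0.2384]
tcp_rot: [-177.9, 0.0, 0.6]
wrist_force: [0.9, -0.6, -0.1]
opening: 0.0856
grasp_force: 0.0
```

```bash
python3 - <<'E'
from wands import *
o=bot.get_obs();print(o["time"],o["q"].round(1),o["ee_pos"]*1000,o["tcp_rot"],o["wrist_force"])
t=wands(); s=camera("scene"); w=camera("wrist")
for n,i in (("t",t),("s",s),("w",w)): cv2.imwrite(f"pics/{n}25.png",i)
R=lambda i,f:cv2.resize(i,None,fx=f,fy=f,interpolation=cv2.INTER_CUBIC)
a=t[100:220,175:365]; b=s[185:290,230:400]
A=R(a,4); B=cv2.resize(b,(760,int(105*760/170)),interpolation=cv2.INTER_CUBIC)
print(A.shape,B.shape)
A=cv2.resize(A,(395,250)); 
top=np.hstack([R(t[95:235,175:365],400/190),cv2.resize(w,(400,295))])
bot_=cv2.resize(s[150:290,80:400],(700,305),interpolation=cv2.INTER_CUBIC)
bot_=np.hstack([bot_,np.zeros((305,100,3),np.uint8)])
cv2.imwrite("pics/fin.png",np.vstack([cv2.resize(top,(800,295)),bot_]))
E
```

```text
53.35 [  19.4   -5.2    0.6   95.2    2.  -161.2] [448.51386896 168.2070901  238.43856453] [-1.77883702e+02  1.83773341e-02  5.82608620e-01] [ 0.89291235 -0.55736945 -0.08999086]
wand [211. 174.] [651.2 278.3 165.3  50.5   5.9]
wand [331. 172.] [ 6.670e+02 -2.620e+01  1.628e+02  4.660e+01 -3.000e-01]
wand [250. 171.] [660.3 177.5 164.3  56.4   1.5]
(480, 760, 3) (469, 760, 3)
```

View pics/fin.png

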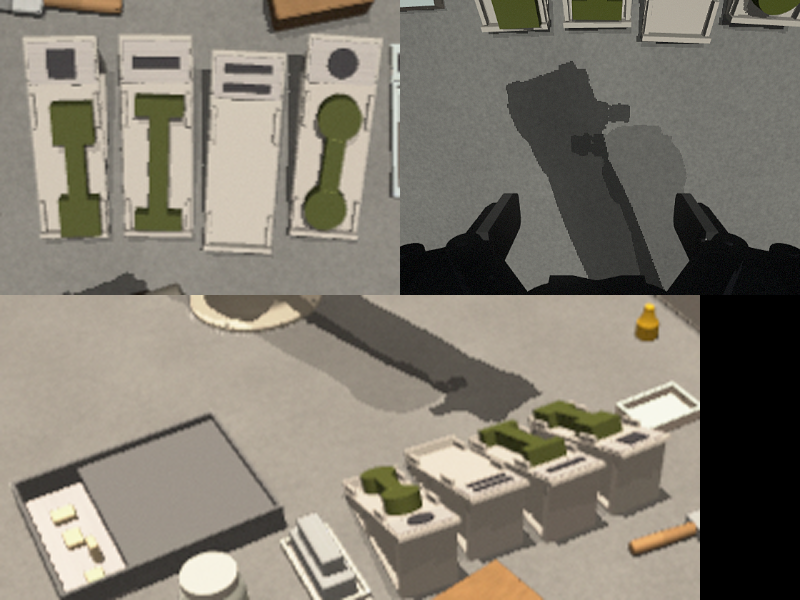

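The picture shows round, cross and square wands in their rests, the block docked and the slivers in the gutter. The square wand's low end (row 237) lies right at its ledge and near the right lip, so I'll check whether it is flat.

```bash
python3 - <<'E'
from h import *
def proj(n,p):
    m=camera_model(n); c=m["pose"][:3,:3].T@(np.array(p)/1000-m["pose"][:3,3]); u=m["K"]@c; return (u[:2]/u[2])
a=np.radians(25); ex=np.array([np.cos(a),0,np.sin(a)]); ez=np.array([-np.sin(a),0,np.cos(a)])
def corners(o,yaw,s,lat,hw,lift=0,hi=0):
    R=Rot.from_euler('z',yaw,degrees=True).as_matrix(); out={}
    for k,l in(("lo",-80),("hi",80)):
        for sd in(-1,1):
            v=ex*(l+s)+ez*24+np.array([0,lat+sd*hw,0]); v=R@v+np.array([o[0],o[1],55+(lift if k=="lo" else 0)])
            out[k+str(sd)]=v
    return out
for nm,o,y,s,lat,hw in (("square",(654,276.8),1.8,-5,0,24),("cross",(658,175.7),.7,0,0,28)):
    for lift in (0,10):
        for k,v in corners(o,y,s,lat,hw,lift).items(): print(nm,lift,k,proj("top",v).round(1),proj("scene",v).round(1))
for n in ("top","scene"):
    im=cv2.imread(f"pics/{n[0]}25.png"); h=cv2.cvtColor(im,cv2.COLOR_BGR2HSV)
    m=cv2.inRange(h,(22,80,12),(45,255,255)); m[:,:180]=0; m=m if n=="top" else cv2.morphologyEx(m,cv2.MORPH_OPEN,np.ones((2,2)))
    for c in blobs(m,60): print(n,cv2.contourArea(c),cv2.approxPolyDP(c,2.0,True).reshape(-1,2).tolist())
E
```

```text
square 0 lo-1 [219.8 207. ] [324.8 201.6]
square 0 lo1 [200.7 207.2] [337.2 197.2]
square 0 hi-1 [216.1 144.6] [351.5 209.8]
square 0 hi1 [195.9 144.7] [364.8 204.8]
square 10 lo-1 [219.3 206.8] [325.  199.2]
square 10 lo1 [200. 207.] [337.4 194.8]
square 10 hi-1 [216.1 144.6] [351.5 209.8]
square 10 hi1 [195.9 144.7] [364.8 204.8]
cross 0 lo-1 [260.9 204.8] [298.  211.8]
cross 0 lo1 [238.6 204.5] [313.3 206.5]
cross 0 hi-1 [260.8 142.2] [321.9 221.6]
cross 0 hi1 [237.2 141.9] [338.4 215.7]
cross 10 lo-1 [260.8 204.6] [298.  209.3]
cross 10 lo1 [238.3 204.3] [313.3 204.1]
cross 10 hi-1 [260.8 142.2] [321.9 221.6]
cross 10 hi1 [237.2 141.9] [338.4 215.7]
top 909.0 [[200, 143], [200, 163], [206, 164], [208, 183], [203, 189], [204, 206], [221, 206], [221, 187], [216, 186], [214, 164], [219, 162], [218, 145]]
top 812.0 [[339, 140], [331, 141], [326, 148], [330, 162], [327, 182], [320, 189], [320, 198], [325, 203], [331, 203], [338, 197], [338, 190], [334, 184], [337, 165], [346, 151]]
top 746.5 [[240, 140], [239, 149], [246, 150], [246, 193], [240, 194], [239, 203], [259, 204], [260, 195], [253, 193], [254, 151], [261, 149], [261, 140]]
scene 335.0 [[246, 233], [248, 241], [254, 241], [259, 251], [273, 247], [272, 239], [264, 238], [260, 230]]
scene 364.5 [[301, 213], [303, 219], [311, 219], [324, 228], [339, 223], [338, 217], [322, 215], [316, 209]]
scene 339.5 [[325, 204], [332, 211], [338, 210], [354, 216], [364, 212], [363, 206], [351, 206], [338, 200]]
```

The square wand's corners match a flat wand resting against its ledge: the scene offsets equal those of the cross wand, so nothing is lifted. Everything is in place, so I'm handing in.

```bash
python3 -c "
from workcell import ticket
print(ticket.job_done())"
```

```text
the job is handed in; nothing more can be done
None
```

I handed the job in at about 53 s: the four slivers are in the gutter, the block is back in its tray, and the round, cross and square wands lie in their matching rests, heavy ends low. No double wand was present. The square wand slid a few mm down against its ledge but still reads flat on its bed.

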